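# Nest the stall's display boxes and stopper the stack

### The job

Pack up the display boxes: stand the middle-sized open grey wooden box right down inside the largest one, the smallest right down inside the middle-sized one, and push the square stopper fully home in the mouth of the smallest, so that all four make one upright stack standing on the counter, then let go. Leave the two clay ducks and the cherry whistle standing where they are, and do not knock the lamp.

Things in the scene. Friction and masses are not known exactly. Their poses are not given: they have to be found in the camera images.
- large: Largest open-topped square box, grey-painted wood, outside 78 x 78 mm, 50 mm high, walls 6 mm, floor 6 mm thick (inside 66 x 66 mm). It stands loose on the counter, mass about 0.2 kg. Origin: centre of the underside; z up, x and y square to the sides.
- medium: Middle-sized open-topped square box, same grey-painted wood, outside 60 x 60 mm, 72 mm high, walls 5 mm, floor 5 mm thick (inside 50 x 50 mm), about 0.15 kg. Seated in the largest box, its rim stands 28 mm above that box's rim, leaving room to hold it by its outside. Origin: centre of the underside; z up, x and y square to the sides. A duck is close by.
- small: Smallest and tallest open-topped square box, same grey-painted wood, outside 44 x 44 mm, 95 mm high, walls 5 mm, floor 5 mm thick (inside 34 x 34 mm), about 0.12 kg. Seated in the middle-sized box, its rim stands 28 mm above that box's rim. Origin: centre of the underside; z up, x and y square to the sides.
- stopper: Square stopper, same grey wood, standing on its plug: plug 29 x 29 mm, 22 mm long; then a flange 44 x 44 mm, 6 mm thick; then a grip block 18 x 18 mm, 26 mm high (total 54 mm), 0.06 kg. Origin: centre of the plug's underside; z up, x and y square to the sides. Home with its flange on the small box's rim: origin 73 mm above that box's origin. The cherry whistle is close by.
- duck1: Yellow glazed clay duck whistle, body 44 mm across, about 65 mm from beak (-x) to tail (+x), 70 mm high, loose, about 0.11 kg, close beside the middle-sized box. Origin: centre of the underside. Leave it alone.
- duck2: Second yellow clay duck whistle, same size, loose, close beside the largest box. Origin: centre of the underside. Leave it alone.
- cherry: Lacquered red cherry whistle, round, 38 mm across, 55 mm high with its stem; a mouthpiece stands out 25 mm from the middle at -x. Loose, about 0.05 kg, close beside the stopper. Origin: centre of the underside. Leave it alone.
- lamp: Black lamp base with a rocker switch: round foot 96 mm across and 30 mm high, thin brass stem, holder and bulb (38 mm across) to 200 mm above the counter. Fixed to the counter, but not always in the same place. Origin: centre of the underside.
Not all that is in view belongs to the job. What is shaped like the large but red is not meant.

How it is judged:
By the outcome, as a careful person would: the job done as asked, in the order asked, and still so for the second after the job is handed in, with the robot touching nothing.
It also fails if it takes over 72 s, if anything falls off the work surface, if the arm or the gripper's body presses on something with over 40 N, if the wrist force passes 120 N, or if a joint passes its speed limit or range.

### The arm

A 7-joint arm with a two-finger parallel gripper is mounted at the origin on the work surface. World frame = base frame: x ahead of the robot, y to its left, z up, the work surface at z = 0. Lengths are in m, angles in rad, forces in N, time in s.
With the tool pointing down it reaches from about 0.425 to 0.875 m from the base axis. Payload 8.4 kg.
Tool frame: the origin (TCP) lies between the finger pads; the fingertips stand 22 mm ahead of it and the grasp point (between the pads) lies 3 mm ahead of it; z points along the fingers, y is the direction in which the jaws open and shut (so a half turn about z gives the same grasp; the last joint's range is limited). The gripper opens to 85 mm and grips with 20 to 120 N. Pads are 22 mm wide; open, the fingers measure 114 mm over their backs; the gripper's body (76 mm by 85 mm) begins 54 mm behind the grasp point. The pads swing forward as they close: fully open they stand 13 mm farther back than shut.
Start: joints at [1.104, 0.333, 0.04, 1.465, -0.013, 1.343, -0.059], TCP at [0.234, -0.607, 0.253] pointing down, gripper open.
Joint ranges: [-2.58, 2.58], [-0.38, 2.09], [-1.3, 1.39], [0.25, 2.4], [-1.5, 4.64], [0.08, 2.09], [-2.65, 2.65]. Speed limits (rad/s): [2.22, 2.22, 2.79, 2.79, 3.14, 3.14, 3.14].

### API

Orientations are given as [roll, pitch, yaw] about the fixed x, y, z axes, in that order (R = Rz(yaw) Ry(pitch) Rx(roll)).
In Python, from workcell import robot, read_camera, camera_model gives the robot as it stands. The module is installed in compiled form; this text tells all that it offers.
- The arm moves only by the tool drive_tool, never from a script. Its argument "targets" is a list that holds one entry, the list of rows, each a list of 7 numbers: the turn, a rotation vector about the tool's x, y, z in rad, then the shift along the tool's x, y, z in cm, then the finger opening in cm, from 0 to 8.54. In form: [[[wx, wy, wz, dx, dy, dz, gripper], ...]]. A call has exactly 5 rows; each row shifts and turns the pose as measured when the row begins, along the tool's axes as they then stand; what a row does not reach is not made up. A row lasts 1/8 s, in which the tool goes at most 62.5 mm and 10.7 degrees, less where a joint would pass 70% of its speed; a pose out of reach is approached as far as the arm can. A call is refused whole if a number of a shift passes 6.25 or a number of a turn 0.188, either way. A call with a gripper value outside its range is refused whole. The fingers move at their own pace and stop on an object; the grip force is fixed at half the most. Time passes only in rows, so rows that do not move let the fingers close, or fill a call up. It gives the time, the measured TCP pose, the force and the opening at its end, in the units of the state.
- robot.get_obs(): the state, without advancing time (a new reading comes with each control period).
- read_camera(name): name is "scene" or "top" or "wrist"; returns (picture, depth): 420x560x3 uint8, red, green, blue; 420x560 float32, m along the optical axis (not along the pixel's ray), 0 where there is no reading.
- camera_model(name): a dict with "fx", "fy", "cx", "cy" (pixels), "extrinsics" (4x4, takes a point from world to camera coordinates); the wrist camera has in their place "T_tool_cam" (4x4, takes a point from camera to tool coordinates, whose origin is the TCP and whose axes are the flange's). Camera axes: x right, y up, looking along -z (the intrinsics and any distortion apply to the point x, -y, -z); pixel columns grow to the right and rows downward; lengths in m; the calibration is good to about 2 mm. A picture is of the moment at which its call begins: read the wrist's pose just before it. camera_model takes no time and is no camera call.
- robot.finish_job(): hands the job in, once; it reports no verdict.
The state is a dict: "time_s": time; "joint_pos": joint angles; "joint_vel": joint speeds; "joint_efforts": joint torques, N m; "tcp_pos": TCP position; "orientation": TCP orientation; "wrist_force": force on the tool from outside, world axes, zero at the start; "wrist_torque": the same for the moment, N m; "gripper_width": finger opening in m.
Only numpy, scipy, OpenCV 4.12 (cv2) and the standard library are available. Lean on these libraries where they do the work, as an engineer would, in place of code of your own. Each camera call takes 0.05 s, during which the arm holds its last target. There are 200 camera calls.

## Working session

There is one attempt and no reset: what is moved stays moved. The work goes in short steps, Python scripts to look and compute and a tool call to move; the robot and the scene stay as the last step left them, time stands still between calls to the robot, and variables do not carry over. Pictures are saved under pics/ and viewed, about 8 in all and at most 12, crops included, and the job is handed in when it is done.

Besides the shell and the picture viewer there is one more tool, called after "Request:" in YAML: its name, and indented under it one key for each argument. drive_tool: Moves the arm, as the interface text tells. Its arguments: {"type":"object","properties":{"targets":{"type":"array"}},"required":["targets"]}

```bash
mkdir -p pics; ls; cat > h.py <<'E'
import numpy as np, cv2
from workcell import robot, read_camera, camera_model
from scipy.spatial.transform import Rotation as R
def grab(name):
    o=robot.get_obs(); im,d=read_camera(name); m=camera_model(name)
    if name=="wrist":
        T=np.eye(4); T[:3,:3]=R.from_euler('xyz',o['orientation']).as_matrix(); T[:3,3]=o['tcp_pos']
        C=T@np.array(m['T_tool_cam'])
    else: C=np.linalg.inv(np.array(m['extrinsics']))
    return im,d,m,C
def cloud(d,m,C):
    v,u=np.mgrid[:d.shape[0],:d.shape[1]]
    P=np.stack([(u-m['cx'])/m['fx']*d,-(v-m['cy'])/m['fy']*d,-d],-1)
    return P@C[:3,:3].T+C[:3,3]
E
python3 - <<'E'
from h import *
o=robot.get_obs(); print(o)
for n in("scene","top"):
    im,d,m,C=grab(n); print(n,{k:v for k,v in m.items() if k!='extrinsics'},C.round(3).tolist())
    np.savez(f"{n}.npz",im=im,d=d,C=C)
    cv2.imwrite(f"pics/{n}0.png",im[...,::-1])
E
```

```text
pics
{'time_s': 0.0, 'joint_pos': array([ 1.10380278,  0.33390843,  0.03989752,  1.46630396, -0.01341504,
        1.34328115, -0.05854256]), 'joint_vel': array([ 0.00165363,  0.00090411, -0.00050892, -0.00092799,  0.00036922,
        0.00016899, -0.00048469]), 'joint_efforts': array([-7.87387376e-05, -6.58547044e+01,  1.36561722e+00, -4.05554581e+01,
        1.69266650e-02,  1.27359317e-02, -5.68740020e-06]), 'tcp_pos': array([ 0.23352391, -0.60614272,  0.25240716]), 'orientation': array([-3.13996142e+00,  1.04109831e-04,  3.67707597e-01]), 'wrist_force': array([ 0.32379021, -0.02462999,  0.210689  ]), 'wrist_torque': array([-0.01099594,  0.01427394,  0.01343859]), 'gripper_width': 0.08556845861954589}
scene {'fx': 489.38647902008836, 'fy': 489.38647902008836, 'cx': 284.03324497646037, 'cy': 202.4602228291798} [[0.695, -0.453, 0.558, 1.195], [0.719, 0.426, -0.55, -0.626], [0.011, 0.783, 0.621, 0.772], [0.0, 0.0, 0.0, 1.0]]
top {'fx': 389.83817024503077, 'fy': 389.83817024503077, 'cx': 281.5664301875191, 'cy': 211.52232942899326} [[-0.028, 0.975, -0.221, 0.357], [-1.0, -0.027, 0.006, 0.014], [0.0, 0.221, 0.975, 0.965], [0.0, 0.0, 0.0, 1.0]]
```

View pics/scene0.png

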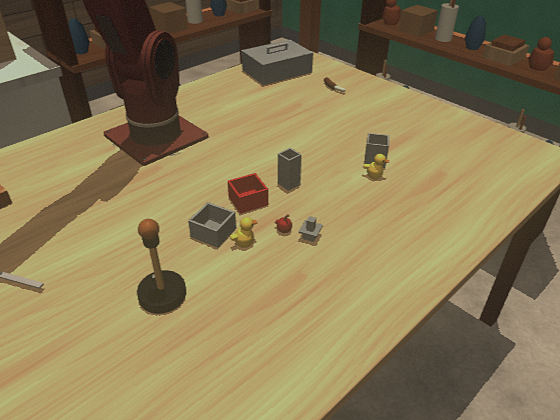

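View pics/top0.png

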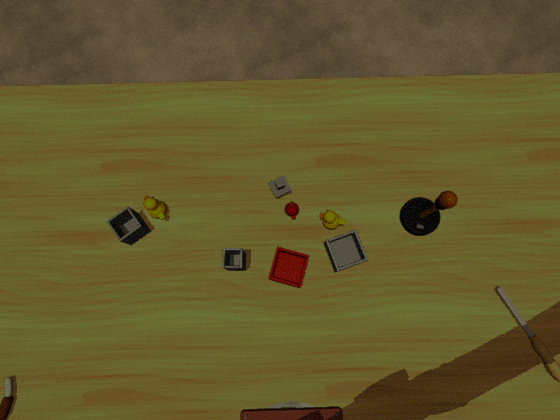

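Seen in the scene and top views (scene / top pixels):
- Large: grey at (212,225)/(345,251). The same-shaped box at (248,192)/(289,267) is red, so it isn't meant.
- Medium (377,148)/(129,226), with a duck at (154,208) in the top view.
- Small (289,168)/(234,260).
- Stopper (311,230)/(280,187), with the cherry at (291,209).
- Duck2 at (332,219) and lamp at (420,216), both in the top view.

Next I'll measure these from depth and save a crop to confirm.

```bash
cat >> h.py <<'E'
def rect(P,mask,c,z,r=0.06,tol=0.006):
    """minAreaRect of points near height z around xy c"""
    Q=P[mask&(abs(P[...,2]-z)<tol)&(np.hypot(P[...,0]-c[0],P[...,1]-c[1])<r)]
    if len(Q)<8: return None
    (x,y),(w,h),a=cv2.minAreaRect((Q[:,:2]*1000).astype(np.float32))
    return len(Q),round(x,1),round(y,1),round(w,1),round(h,1),round(a,1),round(float(np.median(Q[:,2]))*1000,1)
E
python3 - <<'E'
from h import *
seeds={'large':((345,251),.05),'medium':((129,226),.072),'small':((234,260),.095),'stopper':((280,187),.028),'stoptop':((280,187),.054),'red':((289,267),.05)}
t=np.load('top.npz'); s=np.load('scene.npz')
Pt=cloud(t['d'],camera_model('top'),t['C']); Ps=cloud(s['d'],camera_model('scene'),s['C'])
print('table z',np.median(Pt[150:300,60:110,2]))
for n,((u,v),z) in seeds.items():
    c=Pt[v,u,:2]
    c=np.array(c)
    print(n,c.round(3),'top',rect(Pt,t['d']>0,c,z),'scene',rect(Ps,s['d']>0,c,z))
for n,(u,v) in {'duck1':(154,208),'duck2':(332,219),'cherry':(291,209),'lamp':(420,216)}.items():
    Q=Pt[v-25:v+26,u-25:u+26].reshape(-1,3)
    print(n,Pt[v,u].round(3))
cr=np.hstack([cv2.resize(s['im'][180:260,180:340],(640,320),interpolation=cv2.INTER_CUBIC)])
tp=cv2.resize(np.clip(t['im'][160:300,95:375].astype(float)*2,0,255).astype(np.uint8),(560,280),interpolation=cv2.INTER_CUBIC)
out=np.zeros((600,640,3),np.uint8); out[:320]=cr; out[320:,:560]=tp
cv2.imwrite('pics/crop1.png',out[...,::-1])
E
```

```text
table z -0.00023663845457644328
large [ 0.47  -0.145] top (329, 468.1, -141.3, 77.7, 78.4, 18.0, 48.9) scene (375, 469.6, -141.5, 80.2, 81.9, 19.2, 48.9)
medium [0.548 0.391] top (244, 541.1, 378.7, 61.1, 60.6, 36.3, 71.1) scene (147, 543.6, 377.2, 60.1, 65.2, 35.2, 70.9)
small [0.455 0.128] top (166, 452.0, 122.6, 43.9, 42.8, 88.1, 94.1) scene (147, 453.6, 121.8, 47.1, 46.6, 89.2, 93.5)
stopper [0.627 0.011] top (291, 613.7, 3.5, 90.2, 43.1, 24.2, 27.7) scene (290, 616.3, 1.1, 91.2, 45.4, 27.5, 28.1)
stoptop [0.627 0.011] top (67, 611.3, 2.5, 69.4, 17.8, 23.9, 52.8) scene (64, 612.5, 1.7, 69.3, 18.9, 22.4, 53.7)
red [ 0.434 -0.006] top (328, 432.6, -3.2, 77.8, 78.2, 72.8, 49.1) scene (305, 434.0, -4.7, 80.8, 84.6, 74.1, 48.9)
duck1 [0.58  0.314 0.055]
duck2 [ 0.538 -0.109  0.068]
cherry [ 0.573 -0.015  0.032]
lamp [ 0.547 -0.329  0.034]
```

View pics/crop1.png

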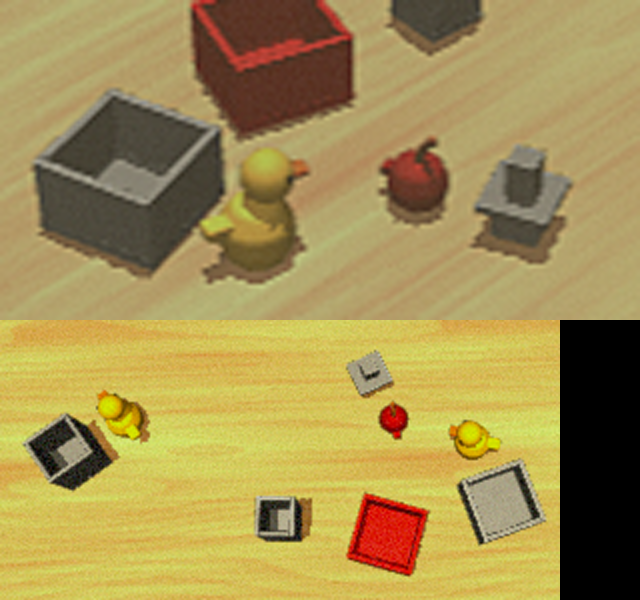

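Grey large is confirmed, and its 50 mm height and 78 mm rim match. Now I'll write a motion-planning helper and get tighter stopper and duck positions.

```bash
cat >> h.py <<'E'
def plan(wps,g,start=None):
    """wps: (x,y,z mm, psi deg, nrows); prints rows in tool axes (tool down, levelling on the first row)"""
    o=robot.get_obs(); p=np.array(o['tcp_pos']); M=R.from_euler('xyz',o['orientation'])
    rows=[]
    for x,y,z,psi,n in wps:
        p0=p.copy(); M0=M; p1=np.array([x,y,z])/1000; M1=R.from_euler('xyz',[np.pi,0,np.radians(psi)])
        dv=(M0.inv()*M1).as_rotvec()
        for k in range(1,n+1):
            f=k/n; pt=p0+(p1-p0)*f; Mt=M0*R.from_rotvec(dv*f)
            s=M.inv().apply(pt-p)*100; w=(M.inv()*Mt).as_rotvec()
            r=np.r_[w.round(3),s.round(2)]; rows.append(r.tolist()+[g])
            p=p+M.apply(r[3:]/100); M=M*R.from_rotvec(r[:3])
    while len(rows)%5: rows.append([0]*6+[g])
    for i in range(0,len(rows),5): print(str([rows[i:i+5]]).replace('-0.0,','0,').replace(' 0.0,',' 0,'))
def st():
    o=robot.get_obs(); print('t',round(o['time_s'],2),(o['tcp_pos']*1000).round(1),np.degrees(o['orientation']).round(2),'F',o['wrist_force'].round(1),'w',round(o['gripper_width']*1000,1))
E
python3 - <<'E'
from h import *
t=np.load('top.npz'); s=np.load('scene.npz')
for nm,q in(('top',t),('scene',s)):
    P=cloud(q['d'],camera_model(nm),q['C'])
    print('stop',rect(P,q['d']>0,(.628,.0135),.028,.036),rect(P,q['d']>0,(.628,.0135),.054,.025))
    for n,c in {'duck1':(.58,.318),'duck2':(.538,-.109),'cherry':(.575,-.013)}.items():
        Q=P[(q['d']>0)&(P[...,2]>.012)&(np.hypot(P[...,0]-c[0],P[...,1]-c[1])<.045)]
        im=q['im'][(q['d']>0)&(P[...,2]>.012)&(np.hypot(P[...,0]-c[0],P[...,1]-c[1])<.045)].astype(int)
        k=(im[:,0]-im[:,2]>0.45*im[:,0]) 
        Q=Q[k]; print(nm,n,len(Q),Q.min(0).round(3),Q.max(0).round(3),np.median(Q,0).round(3))
print(np.array(camera_model('wrist')['T_tool_cam']).round(3).tolist(),camera_model('wrist')['fx'])
plan([(470,-140,250,60,10),(542,378,230,126,10)],8.5)
E
```

```text
stop (228, 634.8, 13.0, 44.0, 43.2, 24.3, 27.3) (57, 634.9, 12.9, 17.9, 17.8, 23.9, 53.2)
top duck1 385 [0.543 0.295 0.012] [0.612 0.36  0.071] [0.583 0.315 0.038]
top duck2 316 [ 0.501 -0.144  0.013] [ 0.562 -0.081  0.071] [ 0.541 -0.108  0.039]
top cherry 180 [ 0.553 -0.033  0.015] [0.62  0.002 0.055] [ 0.574 -0.015  0.029]
stop (213, 636.4, 12.1, 44.3, 46.0, 25.3, 28.1) (56, 635.8, 11.4, 18.9, 18.8, 21.8, 53.8)
scene duck1 324 [0.553 0.293 0.012] [0.612 0.355 0.071] [0.595 0.31  0.035]
scene duck2 456 [ 0.527 -0.145  0.012] [ 0.57  -0.083  0.072] [ 0.556 -0.117  0.036]
scene cherry 189 [ 0.556 -0.034  0.012] [ 0.597 -0.005  0.057] [ 0.584 -0.023  0.027]
[[-0.0, 0.948, 0.318, 0.082], [1.0, 0.001, -0.001, -0.0], [-0.001, 0.318, -0.948, -0.12], [0.0, 0.0, 0.0, 1.0]] 363.8711244829708
[[[0, 0, -0.068, 3.88, -3.5, 0.03, 8.5], [0, 0, -0.068, 4.11, -3.23, 0.03, 8.5], [0, 0, -0.068, 4.32, -2.94, 0.03, 8.5], [-0.001, 0, -0.068, 4.52, -2.64, 0.03, 8.5], [0.0, 0, -0.068, 4.68, -2.33, 0.03, 8.5]]]
[[[0.0, 0, -0.068, 4.82, -2.0, 0.02, 8.5], [0.0, 0, -0.068, 4.96, -1.68, 0.03, 8.5], [0, 0, -0.068, 5.05, -1.33, 0.03, 8.5], [0, 0, -0.067, 5.13, -0.98, 0.03, 8.5], [0, 0, -0.068, 5.19, -0.64, 0.02, 8.5]]]
[[[0, 0, -0.115, 4.85, -1.97, 0.2, 8.5], [0.0, 0, -0.115, 5.03, -1.4, 0.21, 8.5], [0.0, 0, -0.116, 5.17, -0.81, 0.2, 8.5], [0.0, 0, -0.115, 5.23, -0.21, 0.2, 8.5], [0.0, 0, -0.115, 5.21, 0.39, 0.2, 8.5]]]
[[[0.0, 0, -0.115, 5.14, 0.99, 0.21, 8.5], [0.0, 0, -0.116, 4.99, 1.57, 0.2, 8.5], [0.0, 0, -0.115, 4.77, 2.14, 0.2, 8.5], [0.0, 0, -0.115, 4.5, 2.67, 0.21, 8.5], [0.0, 0, -0.115, 4.16, 3.17, 0.2, 8.5]]]
```

Request:
drive_tool:
  targets:
    - [[0, 0, -0.07, 3.9, -3.5, 0, 8.5], [0, 0, -0.07, 4.1, -3.2, 0, 8.5], [0, 0, -0.07, 4.3, -2.9, 0, 8.5], [0, 0, -0.07, 4.5, -2.6, 0, 8.5], [0, 0, -0.07, 4.7, -2.3, 0, 8.5]]

```text
time_s: 0.72
tcp_pos: [0.3506, -0.3694, 0.2496]
orientation: [-3.136, 0.001, 0.721]
wrist_force: [1.1, 0.1, 0.1]
gripper_width: 0.0852
```

Request:
drive_tool:
  targets:
    - [[0, 0, -0.07, 4.8, -2.0, 0, 8.5], [0, 0, -0.07, 5.0, -1.7, 0, 8.5], [0, 0, -0.07, 5.0, -1.3, 0, 8.5], [0, 0, -0.07, 5.1, -1.0, 0, 8.5], [0, 0, -0.07, 5.2, -0.6, 0, 8.5]]

```text
time_s: 1.35
tcp_pos: [0.4652, -0.1258, 0.2491]
orientation: [-3.135, -0.0, 1.083]
wrist_force: [0.7, -0.4, -0.1]
gripper_width: 0.0856
```

```bash
python3 - <<'E'
from h import *
st(); plan([(542,378,230,126,10)],8.5)
E
```

```text
t 1.35 [ 465.2 -125.8  249.1] [-179.65   -0.     62.03] F [ 0.7 -0.4 -0.1] w 85.6
[[[-0.001, 0, -0.112, 4.81, -1.68, 0.2, 8.5], [0, -0.001, -0.111, 4.97, -1.14, 0.2, 8.5], [-0.001, 0, -0.112, 5.06, -0.58, 0.2, 8.5], [0, 0, -0.112, 5.1, 0, 0.19, 8.5], [-0.001, -0.001, -0.111, 5.06, 0.56, 0.2, 8.5]]]
[[[0, 0, -0.112, 4.97, 1.11, 0.19, 8.5], [-0.001, 0, -0.112, 4.82, 1.67, 0.19, 8.5], [0, -0.001, -0.111, 4.6, 2.2, 0.19, 8.5], [-0.001, 0, -0.112, 4.32, 2.69, 0.19, 8.5], [0, 0, -0.111, 4.0, 3.15, 0.19, 8.5]]]
```

Request:
drive_tool:
  targets:
    - [[-0.002, 0, -0.112, 4.8, -1.7, 0.2, 8.5], [-0.001, 0, -0.111, 5.0, -1.1, 0.2, 8.5], [-0.001, 0, -0.112, 5.1, -0.6, 0.2, 8.5], [0, 0, -0.112, 5.1, 0, 0.2, 8.5], [-0.001, 0, -0.111, 5.1, 0.6, 0.2, 8.5]]

```text
time_s: 1.98
tcp_pos: [0.5027, 0.1354, 0.2385]
orientation: [-3.141, -0.001, 1.658]
wrist_force: [0.2, -0.1, -0.7]
gripper_width: 0.0853
```

Request:
drive_tool:
  targets:
    - [[0, 0, -0.112, 5.0, 1.1, 0.2, 8.5], [0, 0, -0.112, 4.8, 1.7, 0.2, 8.5], [0, 0, -0.111, 4.6, 2.2, 0.2, 8.5], [0, 0, -0.112, 4.3, 2.7, 0.2, 8.5], [0, 0, -0.111, 4.0, 3.1, 0.2, 8.5]]

```text
time_s: 2.6
tcp_pos: [0.5355, 0.3945, 0.2269]
orientation: [-3.14, -0.001, 2.232]
wrist_force: [0.5, 0.2, 0.6]
gripper_width: 0.085
```

```bash
python3 - <<'E'
from h import *
st()
im,d,m,C=grab('wrist'); cv2.imwrite('pics/w1.png',im[...,::-1])
P=cloud(d,m,C); np.savez('w1.npz',P=P,im=im,d=d)
print(rect(P,d>0,(.542,.378),.072,.05)); print('table',np.median(P[(d>0)&(P[...,2]<.01)&(P[...,2]>-.02)][:,2]))
plan([(542,378,140,126,3),(542,378,75,126,2)],8.5)
E
```

```text
t 2.6 [535.5 394.5 226.9] [-1.7991e+02 -4.0000e-02  1.2786e+02] F [0.5 0.2 0.6] w 85.0
(1904, 540.8, 379.0, 59.7, 60.5, 35.6, 71.6)
table -6.381879135708424e-05
[[[0, -0.002, 0.015, -0.81, -0.24, 2.85, 8.5], [-0.001, -0.002, 0.015, -0.82, -0.23, 2.86, 8.5], [0, -0.001, 0.014, -0.81, -0.22, 2.85, 8.5], [0, 0, 0, 0, 0, 3.25, 8.5], [0, 0, 0, 0, 0, 3.25, 8.5]]]
```

View pics/w1.png

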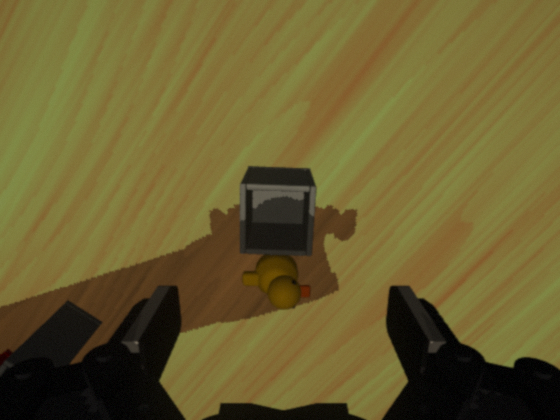

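Medium shows at (278,212), measured (540.8, 379.0) mm with yaw 35.6° and a 60 mm rim. The duck at (278,280) is clear of the jaw axis. Descending to grasp.

```bash
python3 - <<'E'
from h import *
plan([(540.8,379,150,125.6,2),(540.8,379,70,125.6,3)],8.5)
E
```

```text
[[[-0.001, -0.003, 0.026, -1.14, -0.38, 3.78, 8.5], [0, -0.002, 0.025, -1.14, -0.35, 3.78, 8.5], [0, 0, 0, 0, 0, 2.67, 8.5], [0, 0, 0, 0, 0, 2.66, 8.5], [0, 0, 0, 0, 0, 2.67, 8.5]]]
```

Request:
drive_tool:
  targets:
    - [[0, -0.002, 0.026, -1.1, -0.4, 3.8, 8.5], [0, -0.002, 0.025, -1.1, -0.4, 3.8, 8.5], [0, 0, 0, 0, 0, 2.5, 8.5], [0, 0, 0, 0, 0, 2.0, 8.5], [0, 0, 0, 0, 0, 0, 8.5]]

```text
time_s: 3.28
tcp_pos: [0.5376, 0.3817, 0.0985]
orientation: [-3.137, -0.004, 2.196]
wrist_force: [-0.4, 0.4, 0.1]
gripper_width: 0.0849
```

```bash
python3 - <<'E'
from h import *
st(); plan([(540.8,379,70,125.6,2)],8.5)
E
```

```text
t 3.27 [537.6 381.7  98.5] [-179.76   -0.23  125.82] F [-0.4  0.4  0.1] w 84.9
[[[-0.002, -0.002, 0.002, -0.21, 0.06, 1.43, 8.5], [-0.002, -0.002, 0.002, -0.2, 0.05, 1.42, 8.5], [0, 0, 0, 0, 0, 0, 8.5], [0, 0, 0, 0, 0, 0, 8.5], [0, 0, 0, 0, 0, 0, 8.5]]]
```

Request:
drive_tool:
  targets:
    - [[-0.002, -0.002, 0.002, -0.22, 0.06, 1.45, 8.5], [-0.002, -0.002, 0.002, -0.2, 0.05, 1.4, 8.5], [0, 0, 0, 0, 0, 0, 5.5], [0, 0, 0, 0, 0, 0, 5.0], [0, 0, 0, 0, 0, 0, 5.0]]

```text
time_s: 3.9
tcp_pos: [0.5425, 0.3802, 0.0714]
orientation: [3.137, 0.0, 2.192]
wrist_force: [0.9, -0.4, -0.8]
gripper_width: 0.0584
```

Request:
drive_tool:
  targets:
    - [[0, 0, 0, 0, 0, 0, 5.0], [0, 0, 0, 0, 0, 0, 5.0], [0, 0, 0, 0, 0, -1, 5.0], [0, 0, 0, 0, 0, -4, 5.0], [0, 0, 0, 0, 0, -5, 5.0]]

```text
time_s: 4.53
tcp_pos: [0.5404, 0.3783, 0.171]
orientation: [-3.139, -0.0, 2.192]
wrist_force: [1.3, 0.6, -1.0]
gripper_width: 0.0587
```

```bash
python3 - <<'E'
from h import *
st()
im,d,m,C=grab('wrist'); cv2.imwrite('pics/w2.png',im[...,::-1])
plan([(505,120,190,70,7),(468.7,-141.4,190,18.2,6)],5.0)
E
```

```text
t 4.53 [540.4 378.3 171. ] [-1.7986e+02 -1.0000e-02  1.2559e+02] F [ 1.3  0.6 -1. ] w 58.7
[[[0.001, 0, 0.139, -2.72, -2.6, -0.17, 5.0], [0.001, -0.001, 0.138, -3.05, -2.2, -0.17, 5.0], [0.001, 0, 0.139, -3.33, -1.76, -0.17, 5.0], [0.0, -0.001, 0.138, -3.53, -1.28, -0.16, 5.0], [0.001, 0, 0.139, -3.68, -0.78, -0.16, 5.0]]]
[[[0.001, -0.001, 0.139, -3.76, -0.27, -0.17, 5.0], [0.001, 0, 0.138, -3.75, 0.26, -0.15, 5.0], [0, 0, 0.151, -4.3, 0.92, 0, 5.0], [0, 0, 0.15, -4.12, 1.56, 0, 5.0], [0, 0, 0.151, -3.83, 2.15, -0.01, 5.0]]]
[[[0, 0, 0.151, -3.47, 2.71, 0, 5.0], [0, 0, 0.151, -3.02, 3.2, 0, 5.0], [0, 0, 0.15, -2.51, 3.61, 0, 5.0], [0, 0, 0, 0, 0, 0, 5.0], [0, 0, 0, 0, 0, 0, 5.0]]]
```

View pics/w2.png

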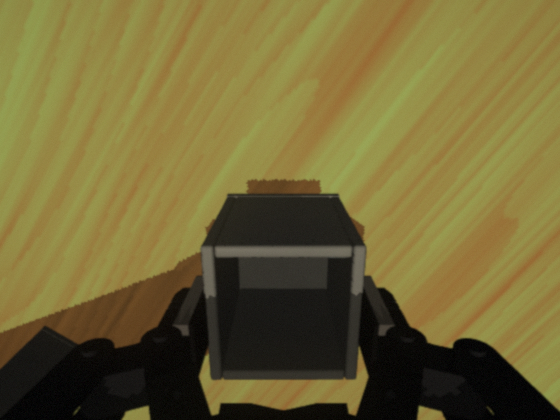

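Medium is held, with its rim at about (205–363, 245–380). Carrying it over to the large box.

Request:
drive_tool:
  targets:
    - [[0.001, 0, 0.139, -2.7, -2.6, -0.2, 5.0], [0.001, 0, 0.138, -3.1, -2.2, -0.2, 5.0], [0.001, 0, 0.139, -3.3, -1.8, -0.2, 5.0], [0, 0, 0.138, -3.5, -1.3, -0.2, 5.0], [0, 0, 0.139, -3.7, -0.8, -0.2, 5.0]]

```text
time_s: 5.2
tcp_pos: [0.5129, 0.1948, 0.1934]
orientation: [3.134, -0.01, 1.484]
wrist_force: [0.6, -0.2, -2.2]
gripper_width: 0.0582
```

Request:
drive_tool:
  targets:
    - [[0, 0, 0.139, -3.8, -0.3, -0.2, 5.0], [0, 0, 0.138, -3.8, 0.3, -0.2, 5.0], [0, 0, 0.151, -4.3, 0.9, 0, 5.0], [0, 0, 0.15, -4.1, 1.6, 0, 5.0], [0, 0, 0.151, -3.8, 2.2, 0, 5.0]]

```text
time_s: 5.82
tcp_pos: [0.4787, -0.0153, 0.1992]
orientation: [3.137, -0.017, 0.734]
wrist_force: [0.8, -0.2, -1.3]
gripper_width: 0.0589
```

```bash
python3 - <<'E'
from h import *
st()
plan([(468.7,-141.4,180,18.2,4)],5.0)
im,d,m,C=grab('wrist'); P=cloud(d,m,C); o=robot.get_obs()
M=R.from_euler('xyz',o['orientation']).as_matrix(); T=(P-o['tcp_pos'])@M  # tool frame
for z in(-.003,.0,.003):print(z,rect(T,(d>0)&(abs(T[...,1])<.034),(0,0),z,.06,.0035))
E
```

```text
t 5.83 [478.7 -15.3 199.2] [179.76  -0.99  42.04] F [ 0.8 -0.2 -1.3] w 58.9
[[[0.0, -0.004, 0.104, -2.31, 2.17, 0.45, 5.0], [0.0, -0.005, 0.104, -2.06, 2.4, 0.46, 5.0], [0.0, -0.005, 0.104, -1.8, 2.6, 0.47, 5.0], [0.001, -0.004, 0.104, -1.52, 2.77, 0.47, 5.0], [0, 0, 0, 0, 0, 0, 5.0]]]
-0.003 (7032, 5.6, 0.0, 68.1, 60.6, 89.4, -1.0)
0.0 (8312, 5.1, 0.0, 68.0, 61.7, 90.0, -0.7)
0.003 (4708, 5.2, 0.0, 68.0, 61.9, 90.0, 1.7)
```

Request:
drive_tool:
  targets:
    - [[0, -0.004, 0.104, -2.3, 2.2, 0.4, 5.0], [0, -0.005, 0.104, -2.1, 2.4, 0.4, 5.0], [0, -0.005, 0.104, -1.8, 2.6, 0.5, 5.0], [0, -0.004, 0.104, -1.5, 2.7, 0.5, 5.0], [0, 0, 0, 0, 0, 0, 5.0]]

```text
time_s: 6.5
tcp_pos: [0.4656, -0.1511, 0.1833]
orientation: [3.136, -0.002, 0.292]
wrist_force: [-0.6, 0.4, -1.4]
gripper_width: 0.0587
```

```bash
python3 - <<'E'
from h import *
st()
for n in ('wrist','top','scene'):
    im,d,m,C=grab(n); P=cloud(d,m,C); print(n,rect(P,d>0,(.468,-.141),.05,.06))
    if n=='wrist':
        o=robot.get_obs(); M=R.from_euler('xyz',o['orientation']).as_matrix(); T=(P-o['tcp_pos'])@M
        print(rect(T,(d>0)&(abs(T[...,1])<.034)&(T[...,0]<.034),(0,0),0,.06,.0035))
        cv2.imwrite('pics/w3.png',im[...,::-1])
plan([(468.2,-141.3,140,18.1,1),(468.2,-141.3,128,18.1,2)],5.0)
E
```

```text
t 6.5 [ 465.6 -151.1  183.3] [ 1.7966e+02 -1.2000e-01  1.6730e+01] F [-0.6  0.4 -1.4] w 58.7
wrist (1764, 484.2, -136.6, 43.2, 78.1, 18.3, 49.4)
(8210, -0.5, -0.0, 61.0, 68.0, 0.2, -0.2)
top (203, 467.9, -141.0, 77.7, 77.7, 17.9, 49.1)
scene (349, 469.2, -142.4, 80.3, 80.8, 17.6, 49.2)
[[[0.006, -0.003, -0.018, 0.35, -0.62, 4.37, 5.0], [0, 0, 0, 0, 0, 0.6, 5.0], [0, 0, 0, 0, 0, 0.6, 5.0], [0, 0, 0, 0, 0, 0, 5.0], [0, 0, 0, 0, 0, 0, 5.0]]]
```

View pics/w3.png

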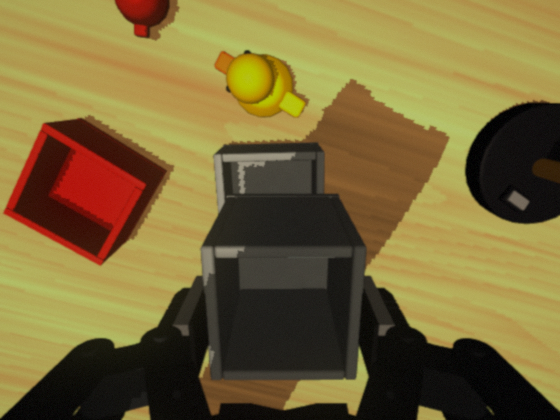

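The wrist view shows the held box centred, with the large behind it at (270,170) and the duck at (262,82) clear. All estimates agree on large at (467.9, -141.5) mm, yaw 18.2°.

Request:
drive_tool:
  targets:
    - [[0.006, -0.003, -0.018, 0.35, -0.6, 3.5, 5.0], [0, 0, 0, 0, 0, 1.2, 5.0], [0, 0, 0, 0, 0, 0.8, 5.0], [0, 0, 0, 0, 0, 0, 5.0], [0, 0, 0, 0, 0, 0, 5.0]]

```text
time_s: 7.28
tcp_pos: [0.4708, -0.1386, 0.1305]
orientation: [3.139, -0.004, 0.323]
wrist_force: [0.4, -0.1, -1.4]
gripper_width: 0.0583
```

```bash
python3 - <<'E'
from h import *
st()
plan([(468.3,-141.3,126,18.2,1),(468.3,-141.3,85,18.1,3)],5.0)
E
```

```text
t 7.28 [ 470.8 -138.6  130.5] [179.87  -0.25  18.53] F [ 0.4 -0.1 -1.4] w 58.3
[[[0.002, -0.004, 0.006, -0.32, 0.17, 0.45, 5.0], [0.0, 0, 0, 0, 0, 1.37, 5.0], [0.0, 0, 0.001, 0, 0, 1.37, 5.0], [0.0, 0, 0, 0, 0, 1.36, 5.0], [0, 0, 0, 0, 0, 0, 5.0]]]
```

Request:
drive_tool:
  targets:
    - [[0.002, -0.004, 0.006, -0.32, 0.17, 0.3, 5.0], [0, 0, 0, 0, 0, 0, 5.0], [0, 0, 0, 0, 0, 0, 5.0], [0, 0, 0, 0, 0, 0, 5.0], [0, 0, 0, 0, 0, 0, 5.0]]

```text
time_s: 7.9
tcp_pos: [0.4687, -0.142, 0.1286]
orientation: [3.14, -0.002, 0.316]
wrist_force: [-1.0, -0.2, -1.6]
gripper_width: 0.0587
```

```bash
python3 - <<'E'
from h import *
for i in range(4):
    st(); read_camera('top')
plan([(468.3,-141.3,126,18.2,1),(468.3,-141.3,85,18.1,3)],5.0)
E
```

```text
t 7.9 [ 468.7 -142.   128.6] [ 1.7991e+02 -9.0000e-02  1.8120e+01] F [-1.  -0.2 -1.6] w 58.7
t 7.95 [ 468.7 -142.   128.6] [ 1.7992e+02 -8.0000e-02  1.8120e+01] F [-0.4 -0.1 -1.5] w 58.7
t 8.0 [ 468.7 -142.   128.6] [ 1.7991e+02 -9.0000e-02  1.8120e+01] F [-0.3 -1.1 -0.9] w 58.7
t 8.05 [ 468.7 -142.   128.6] [ 1.7991e+02 -9.0000e-02  1.8120e+01] F [ 0.7  0.1 -1.1] w 58.7
[[[0.001, -0.001, -0.001, -0.01, -0.08, 0.25, 5.0], [0.0, 0, 0, 0, 0, 1.37, 5.0], [0.0, 0, 0.001, 0, 0, 1.37, 5.0], [0.0, 0, 0, 0, 0, 1.36, 5.0], [0, 0, 0, 0, 0, 0, 5.0]]]
```

Request:
drive_tool:
  targets:
    - [[0.001, -0.001, 0, 0, -0.05, 0.8, 5.0], [0, 0, 0, 0, 0, 1.0, 5.0], [0, 0, 0, 0, 0, 1.0, 5.0], [0, 0, 0, 0, 0, 1.0, 5.0], [0, 0, 0, 0, 0, 0, 5.0]]

```text
time_s: 8.72
tcp_pos: [0.4678, -0.1413, 0.0869]
orientation: [-3.141, 0.001, 0.316]
wrist_force: [0.4, 0.3, -0.7]
gripper_width: 0.0588
```

Request:
drive_tool:
  targets:
    - [[0, 0, 0, 0, 0, 0.5, 5.0], [0, 0, 0, 0, 0, 0.4, 5.0], [0, 0, 0, 0, 0, 0.2, 5.0], [0, 0, 0, 0, 0, 0, 5.0], [0, 0, 0, 0, 0, 0, 5.0]]

```text
time_s: 9.35
tcp_pos: [0.4688, -0.1414, 0.0772]
orientation: [3.141, -0.0, 0.316]
wrist_force: [0.6, -0.0, -1.1]
gripper_width: 0.0588
```

Request:
drive_tool:
  targets:
    - [[0, 0, 0, 0, 0, 0.1, 5.0], [0, 0, 0, 0, 0, 0, 8.0], [0, 0, 0, 0, 0, 0, 8.0], [0, 0, 0, 0, 0, -2, 8.5], [0, 0, 0, 0, 0, -5, 8.5]]

```text
time_s: 9.98
tcp_pos: [0.4667, -0.1409, 0.1446]
orientation: [-3.138, 0.005, 0.316]
wrist_force: [1.3, -0.8, 0.4]
gripper_width: 0.0847
```

```bash
python3 - <<'E'
from h import *
st()
plan([(468,-110,200,40,2),(452.5,122.2,210,88,5)],8.5)
im,d,m,C=grab('wrist'); P=cloud(d,m,C); np.savez('w4.npz',P=P,d=d)
print(rect(P,(d>0),(.468,-.141),.078,.05,.005),rect(P,(d>0),(.468,-.141),.05,.06,.005))
for n in('top','scene'):
    im,d,m,C=grab(n); P=cloud(d,m,C); print(n,rect(P,d>0,(.468,-.141),.078,.05,.005),rect(P,d>0,(.4525,.122),.095,.04))
E
```

```text
t 9.97 [ 466.7 -140.9  144.6] [-179.8     0.28   18.13] F [ 1.3 -0.8  0.4] w 84.7
[[[-0.002, 0.002, -0.191, 0.53, -1.46, -2.77, 8.5], [-0.002, 0.002, -0.191, 0.8, -1.32, -2.76, 8.5], [0, 0, -0.167, 2.75, -3.76, -0.2, 8.5], [0, 0, -0.168, 3.33, -3.24, -0.2, 8.5], [0, 0, -0.167, 3.83, -2.65, -0.2, 8.5]]]
[[[0, 0, -0.168, 4.22, -1.96, -0.2, 8.5], [0, 0, -0.167, 4.49, -1.24, -0.2, 8.5], [0, 0, 0, 0, 0, 0, 8.5], [0, 0, 0, 0, 0, 0, 8.5], [0, 0, 0, 0, 0, 0, 8.5]]]
(3730, 469.6, -141.4, 60.0, 60.2, 18.3, 77.3) (4119, 467.6, -142.0, 78.0, 78.3, 18.2, 49.5)
top (73, 467.4, -132.9, 59.7, 44.1, 18.0, 77.3) (164, 452.0, 122.6, 44.2, 42.8, 88.3, 94.4)
scene (243, 472.0, -141.4, 61.9, 64.0, 17.4, 77.3) (143, 453.0, 121.7, 46.9, 48.8, 87.2, 93.7)
```

Medium is seated: rim at 77.3 mm (78 expected), yaw 18.3°. Next, the small box.

Request:
drive_tool:
  targets:
    - [[-0.002, 0.002, -0.15, 0.5, -1.5, -2.8, 8.5], [-0.002, 0.002, -0.17, 0.8, -1.4, -2.8, 8.5], [0, 0, -0.17, 2.5, -3.9, -0.2, 8.5], [0, 0, -0.17, 3.1, -3.4, -0.2, 8.5], [0, 0, -0.17, 3.7, -2.9, -0.2, 8.5]]

```text
time_s: 10.75
tcp_pos: [0.4575, 0.03, 0.2065]
orientation: [3.137, 0.001, 1.163]
wrist_force: [0.4, 0.7, -0.2]
gripper_width: 0.0849
```

```bash
python3 - <<'E'
from h import *
st()
plan([(452.2,122.4,200,88,4)],8.5)
E
```

```text
t 10.75 [457.5  30.  206.5] [1.7975e+02 5.0000e-02 6.6640e+01] F [ 0.4  0.7 -0.2] w 84.9
[[[0.001, 0, -0.093, 2.07, -1.04, 0.16, 8.5], [0.001, 0.001, -0.093, 2.15, -0.84, 0.15, 8.5], [0.001, 0, -0.094, 2.22, -0.64, 0.16, 8.5], [0.001, 0.001, -0.093, 2.28, -0.42, 0.16, 8.5], [0, 0, 0, 0, 0, 0, 8.5]]]
```

Request:
drive_tool:
  targets:
    - [[0.001, 0, -0.093, 2.1, -1.0, 0.2, 8.5], [0.001, 0, -0.093, 2.2, -0.8, 0.2, 8.5], [0.001, 0, -0.094, 2.2, -0.6, 0.2, 8.5], [0.001, 0, -0.093, 2.3, -0.4, 0, 8.5], [0, 0, 0, 0, 0, 0, 8.5]]

```text
time_s: 11.38
tcp_pos: [0.45, 0.129, 0.1953]
orientation: [-3.136, 0.001, 1.557]
wrist_force: [0.4, -0.1, -0.8]
gripper_width: 0.0851
```

```bash
python3 - <<'E'
from h import *
st()
im,d,m,C=grab('wrist'); P=cloud(d,m,C); cv2.imwrite('pics/w5.png',im[...,::-1])
print(rect(P,(d>0),(.452,.122),.095,.04,.005))
plan([(452.2,122.4,120,88,2),(452.2,122.4,93,88,2)],8.5)
E
```

```text
t 11.38 [450.  129.  195.3] [-1.7968e+02  8.0000e-02  8.9210e+01] F [ 0.4 -0.1 -0.8] w 85.1
(1942, 451.4, 122.4, 44.5, 43.9, 88.0, 94.5)
[[[-0.003, 0.001, 0.009, -0.26, 0.13, 3.76, 8.5], [-0.003, 0.001, 0.009, -0.25, 0.13, 3.76, 8.5], [0.0, 0, 0, 0, 0, 1.35, 8.5], [0.0, 0, 0, 0, 0, 1.35, 8.5], [0, 0, 0, 0, 0, 0, 8.5]]]
```

Request:
drive_tool:
  targets:
    - [[-0.003, 0.001, 0.009, -0.27, 0.09, 3.5, 8.5], [-0.003, 0.001, 0.009, -0.27, 0.09, 3.5, 8.5], [0, 0, 0, 0, 0, 1.0, 8.5], [0, 0, 0, 0, 0, 0, 8.5], [0, 0, 0, 0, 0, 0, 8.5]]

```text
time_s: 12.05
tcp_pos: [0.4527, 0.1183, 0.1135]
orientation: [3.141, 0.001, 1.527]
wrist_force: [-0.4, -0.2, -0.6]
gripper_width: 0.0849
```

```bash
python3 - <<'E'
from h import *
st()
plan([(451.4,122.4,94,88,2)],8.5)
E
```

```text
t 12.05 [452.7 118.3 113.5] [1.7995e+02 6.0000e-02 8.7470e+01] F [-0.4 -0.2 -0.6] w 84.9
[[[0.0, 0.001, -0.005, 0.2, -0.07, 0.97, 8.5], [0.001, 0, -0.004, 0.21, -0.08, 0.98, 8.5], [0, 0, 0, 0, 0, 0, 8.5], [0, 0, 0, 0, 0, 0, 8.5], [0, 0, 0, 0, 0, 0, 8.5]]]
```

Request:
drive_tool:
  targets:
    - [[0, 0, -0.008, 0.38, -0.13, 0.9, 8.5], [0, 0, 0, 0, 0, 0.9, 8.5], [0, 0, 0, 0, 0, 0, 6.0], [0, 0, 0, 0, 0, 0, 3.5], [0, 0, 0, 0, 0, 0, 3.5]]

```text
time_s: 12.68
tcp_pos: [0.4526, 0.1229, 0.0962]
orientation: [3.138, 0.001, 1.535]
wrist_force: [-0.2, 0.3, 0.6]
gripper_width: 0.0426
```

Request:
drive_tool:
  targets:
    - [[0, 0, 0, 0, 0, 0, 3.5], [0, 0, 0, 0, 0, 0, 3.5], [0, 0, 0, 0, 0, 0, 3.5], [0, 0, 0, 0, 0, 0, 3.5], [0, 0, 0, 0, 0, 0, 3.5]]

```text
time_s: 13.3
tcp_pos: [0.4526, 0.1228, 0.0962]
orientation: [3.138, 0.001, 1.535]
wrist_force: [-0.2, 0.0, 0.3]
gripper_width: 0.0425
```

Request:
drive_tool:
  targets:
    - [[0, 0, 0, 0, 0, -1, 3.5], [0, 0, 0, 0, 0, -4, 3.5], [0, 0, 0, 0, 0, -5, 3.5], [0, 0, 0, 0, 0, -2, 3.5], [0, 0, 0, 0, 0, 0, 3.5]]

```text
time_s: 13.92
tcp_pos: [0.4518, 0.1233, 0.2219]
orientation: [3.137, 0.0, 1.536]
wrist_force: [-0.2, 0.7, -1.8]
gripper_width: 0.0428
```

```bash
python3 - <<'E'
from h import *
st()
im,d,m,C=grab('wrist'); P=cloud(d,m,C); cv2.imwrite('pics/w5.png',im[...,::-1])
o=robot.get_obs(); M=R.from_euler('xyz',o['orientation']).as_matrix(); T=(P-o['tcp_pos'])@M
print(rect(T,(d>0)&(abs(T[...,1])<.026)&(T[...,0]<.026),(0,0),0,.06,.0035))
plan([(469.6,-141.4,220,18.3,8)],3.5)
E
```

```text
t 13.93 [451.8 123.3 221.9] [1.7976e+02 2.0000e-02 8.8020e+01] F [-0.2  0.7 -1.8] w 42.8
(5383, -0.1, -0.0, 44.9, 52.0, 0.0, 0.5)
[[[0.0, 0, 0.152, -3.3, 0.34, 0.01, 3.5], [0.001, 0, 0.152, -3.2, 0.84, 0.02, 3.5], [0, -0.001, 0.152, -3.05, 1.31, 0.01, 3.5], [0.0, 0, 0.152, -2.81, 1.76, 0.02, 3.5], [0.001, 0, 0.153, -2.51, 2.16, 0.02, 3.5]]]
[[[0.0, 0, 0.152, -2.15, 2.52, 0.01, 3.5], [0.001, 0, 0.152, -1.75, 2.82, 0.02, 3.5], [0, 0, 0.152, -1.3, 3.05, 0.01, 3.5], [0, 0, 0, 0, 0, 0, 3.5], [0, 0, 0, 0, 0, 0, 3.5]]]
```

View pics/w5.png

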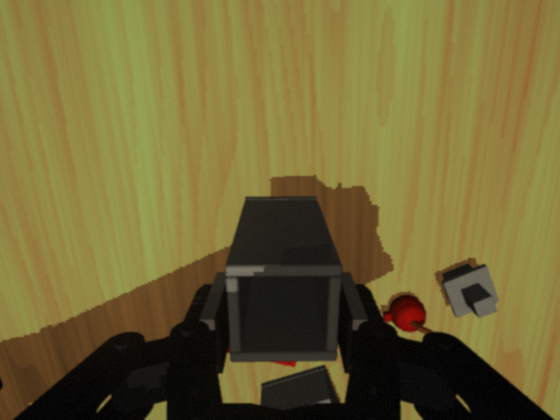

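Small is held centred, with its rim at (228–342, 265–360). Carrying it to the stack.

Request:
drive_tool:
  targets:
    - [[0, 0, 0.152, -3.3, 0.3, 0, 3.5], [0.001, 0, 0.152, -3.2, 0.8, 0, 3.5], [0, 0, 0.152, -3.0, 1.3, 0, 3.5], [0, 0, 0.152, -2.8, 1.8, 0, 3.5], [0.001, 0, 0.153, -2.5, 2.2, 0, 3.5]]

```text
time_s: 14.6
tcp_pos: [0.4587, -0.0439, 0.2147]
orientation: [-3.135, 0.004, 0.759]
wrist_force: [-0.5, 0.0, -1.4]
gripper_width: 0.0426
```

Request:
drive_tool:
  targets:
    - [[0, 0, 0.152, -2.1, 2.4, 0, 3.5], [0, 0, 0.152, -1.7, 2.7, 0, 3.5], [0, 0, 0.13, -1.2, 2.6, 0, 3.5], [0, 0, 0, 0, 0, 0, 3.5], [0, 0, 0, 0, 0, 0, 3.5]]

```text
time_s: 15.22
tcp_pos: [0.4578, -0.1405, 0.2071]
orientation: [-3.131, 0.016, 0.307]
wrist_force: [0.4, 0.1, -0.6]
gripper_width: 0.0428
```

```bash
python3 - <<'E'
from h import *
st()
im,d,m,C=grab('wrist'); P=cloud(d,m,C); 
print(rect(P,(d>0),(.4696,-.1414),.078,.05,.005))
plan([(469.6,-141.4,185,18.3,2)],3.5)
E
```

```text
t 15.22 [ 457.8 -140.5  207.1] [-179.4     0.89   17.57] F [ 0.4  0.1 -0.6] w 42.8
(1463, 469.4, -141.4, 60.0, 60.1, 18.0, 77.4)
[[[-0.005, 0.008, -0.006, 0.57, 0.23, 1.09, 3.5], [-0.005, 0.008, -0.007, 0.57, 0.22, 1.1, 3.5], [0, 0, 0, 0, 0, 0, 3.5], [0, 0, 0, 0, 0, 0, 3.5], [0, 0, 0, 0, 0, 0, 3.5]]]
```

Request:
drive_tool:
  targets:
    - [[-0.005, 0.008, -0.006, 0.57, 0.23, 1.0, 3.5], [-0.005, 0.008, -0.007, 0.57, 0.22, 1.0, 3.5], [0, 0, 0, 0, 0, 0, 3.5], [0, 0, 0, 0, 0, 0, 3.5], [0, 0, 0, 0, 0, 0, 3.5]]

```text
time_s: 15.9
tcp_pos: [0.4705, -0.1391, 0.1849]
orientation: [-3.141, -0.001, 0.326]
wrist_force: [0.6, 0.2, -1.5]
gripper_width: 0.043
```

```bash
python3 - <<'E'
from h import *
st()
plan([(469.5,-141.4,180,18.2,1)],3.5)
E
```

```text
t 15.9 [ 470.5 -139.1  184.9] [-1.7997e+02 -5.0000e-02  1.8660e+01] F [ 0.6  0.2 -1.5] w 43.0
[[[0, -0.001, 0.008, -0.17, 0.19, 0.49, 3.5], [0, 0, 0, 0, 0, 0, 3.5], [0, 0, 0, 0, 0, 0, 3.5], [0, 0, 0, 0, 0, 0, 3.5], [0, 0, 0, 0, 0, 0, 3.5]]]
```

Request:
drive_tool:
  targets:
    - [[0, 0, 0.008, -0.17, 0.19, 0.2, 3.5], [0, 0, 0, 0, 0, 0, 3.5], [0, 0, 0, 0, 0, 0, 3.5], [0, 0, 0, 0, 0, 0.4, 3.5], [0, 0, 0, 0, 0, 0, 3.5]]

```text
time_s: 16.52
tcp_pos: [0.4696, -0.1419, 0.179]
orientation: [3.141, -0.002, 0.317]
wrist_force: [0.8, -0.2, -2.4]
gripper_width: 0.0429
```

```bash
python3 - <<'E'
from h import *
st()
plan([(469.5,-141.4,173,18.2,1)],3.5)
E
```

```text
t 16.52 [ 469.6 -141.9  179. ] [ 1.7999e+02 -9.0000e-02  1.8140e+01] F [ 0.8 -0.2 -2.4] w 42.9
[[[0.0, -0.002, -0.001, 0.01, -0.05, 0.6, 3.5], [0, 0, 0, 0, 0, 0, 3.5], [0, 0, 0, 0, 0, 0, 3.5], [0, 0, 0, 0, 0, 0, 3.5], [0, 0, 0, 0, 0, 0, 3.5]]]
```

Request:
drive_tool:
  targets:
    - [[0, -0.002, 0, 0, -0.05, 0.8, 3.5], [0, 0, 0, 0, 0, 1.0, 3.5], [0, 0, 0, 0, 0, 1.0, 3.5], [0, 0, 0, 0, 0, 1.0, 3.5], [0, 0, 0, 0, 0, 1.0, 3.5]]

```text
time_s: 17.15
tcp_pos: [0.4693, -0.1414, 0.1276]
orientation: [3.141, 0.001, 0.317]
wrist_force: [-0.6, -0.1, -1.3]
gripper_width: 0.0431
```

Request:
drive_tool:
  targets:
    - [[0, 0, 0, 0, 0, 0.8, 3.5], [0, 0, 0, 0, 0, 0.5, 3.5], [0, 0, 0, 0, 0, 0.3, 3.5], [0, 0, 0, 0, 0, 0, 3.5], [0, 0, 0, 0, 0, 0, 3.5]]

```text
time_s: 17.77
tcp_pos: [0.4692, -0.1413, 0.1099]
orientation: [-3.141, 0.001, 0.317]
wrist_force: [0.4, -1.4, -1.6]
gripper_width: 0.0428
```

Request:
drive_tool:
  targets:
    - [[0, 0, 0, 0, 0, 0.2, 3.5], [0, 0, 0, 0, 0, 0.1, 3.5], [0, 0, 0, 0, 0, 0, 3.5], [0, 0, 0, 0, 0, 0, 8.0], [0, 0, 0, 0, 0, 0, 8.0]]

```text
time_s: 18.4
tcp_pos: [0.4698, -0.1414, 0.1075]
orientation: [3.141, -0.0, 0.317]
wrist_force: [-0.3, -0.4, -0.4]
gripper_width: 0.077
```

Request:
drive_tool:
  targets:
    - [[0, 0, 0, 0, 0, 0, 8.0], [0, 0, 0, 0, 0, -2, 8.0], [0, 0, 0, 0, 0, -5, 8.5], [0, 0, 0, 0, 0, -4, 8.5], [0, 0, 0, 0, 0, 0, 8.5]]

```text
time_s: 19.02
tcp_pos: [0.4695, -0.1413, 0.2205]
orientation: [-3.141, 0.0, 0.317]
wrist_force: [-0.3, -0.4, 0.3]
gripper_width: 0.085
```

```bash
python3 - <<'E'
from h import *
st()
im,d,m,C=grab('wrist'); P=cloud(d,m,C)
for z,r in((.106,.04),(.078,.05),(.05,.06)): print(rect(P,(d>0),(.4694,-.1414),z,r,.006))
# psi for stopper: jaw dir 114 -> psi 24
plan([(635.3,12.4,220,24,5)],8.5)
E
```

```text
t 19.02 [ 469.5 -141.3  220.5] [-1.7999e+02  3.0000e-02  1.8150e+01] F [-0.3 -0.4  0.3] w 85.0
(1812, 469.1, -140.1, 44.0, 44.2, 18.4, 105.3)
(2019, 469.6, -141.6, 60.1, 60.2, 17.9, 77.5)
(2465, 467.8, -142.1, 77.9, 78.2, 18.1, 49.5)
[[[0, 0, -0.02, 4.12, -1.88, -0.03, 8.5], [-0.001, 0.001, -0.021, 4.17, -1.8, -0.03, 8.5], [0, 0, -0.02, 4.19, -1.7, -0.03, 8.5], [0, 0.001, -0.021, 4.24, -1.63, -0.03, 8.5], [-0.001, 0, -0.02, 4.26, -1.53, -0.03, 8.5]]]
```

Small is seated: rim 105.3 mm (106 expected). Next, the stopper.

Request:
drive_tool:
  targets:
    - [[0, 0, -0.02, 4.1, -1.9, 0, 8.5], [0, 0, -0.02, 4.2, -1.8, 0, 8.5], [0, 0, -0.02, 4.2, -1.7, 0, 8.5], [0, 0, -0.02, 4.2, -1.6, 0, 6.0], [0, 0, -0.02, 4.2, -1.5, 0, 5.0]]

```text
time_s: 19.7
tcp_pos: [0.6356, 0.0111, 0.2109]
orientation: [-3.138, 0.011, 0.411]
wrist_force: [0.6, -0.5, 0.1]
gripper_width: 0.0512
```

```bash
python3 - <<'E'
from h import *
st()
im,d,m,C=grab('wrist'); P=cloud(d,m,C); cv2.imwrite('pics/w6.png',im[...,::-1])
print(rect(P,(d>0),(.6353,.0124),.028,.034,.005),rect(P,(d>0),(.6353,.0124),.054,.025,.005))
plan([(635.3,12.4,120,24,2),(635.3,12.4,80,24,2)],5)
E
```

```text
t 19.7 [635.6  11.1 210.9] [-179.77    0.62   23.57] F [ 0.6 -0.5  0.1] w 51.2
(1926, 634.3, 12.2, 44.4, 44.0, 24.0, 27.6) (504, 634.2, 12.4, 18.0, 16.9, 23.5, 53.6)
[[[-0.004, 0.004, -0.001, -0.17, 0.18, 4.5, 5], [-0.003, 0.005, -0.001, -0.19, 0.15, 4.5, 5], [0, 0, 0, 0, 0, 2.0, 5], [0, 0, 0, 0, 0, 2.0, 5], [0, 0, 0, 0, 0, 0, 5]]]
```

View pics/w6.png

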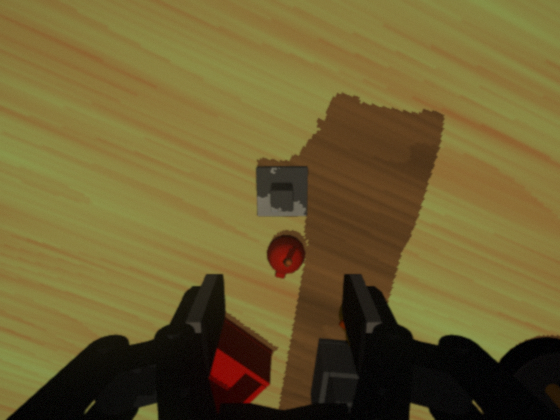

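The stopper is at (282,192) and the cherry at (286,255) lies off the jaw axis. The target is (634.2, 12.3) mm, yaw 23.8°.

Request:
drive_tool:
  targets:
    - [[-0.003, 0.004, -0.001, -0.2, 0.15, 4.5, 5], [-0.003, 0.005, -0.001, -0.2, 0.1, 4.5, 5], [0, 0, 0, 0, 0, 2.0, 5], [0, 0, 0, 0, 0, 1.8, 5], [0, 0, 0, 0, 0, 0, 5]]

```text
time_s: 20.38
tcp_pos: [0.6316, 0.0162, 0.0706]
orientation: [-3.135, 0.006, 0.424]
wrist_force: [-0.7, 0.1, -0.1]
gripper_width: 0.0496
```

```bash
python3 - <<'E'
from h import *
st()
plan([(634.2,12.3,54,23.8,2)],5)
E
```

```text
t 20.38 [631.6  16.2  70.6] [-179.6     0.36   24.29] F [-0.7  0.1 -0.1] w 49.6
[[[-0.003, 0.003, 0.004, 0.04, 0.24, 0.83, 5], [-0.004, 0.003, 0.005, 0.04, 0.23, 0.83, 5], [0, 0, 0, 0, 0, 0, 5], [0, 0, 0, 0, 0, 0, 5], [0, 0, 0, 0, 0, 0, 5]]]
```

Request:
drive_tool:
  targets:
    - [[-0.004, 0.003, 0.008, 0.08, 0.45, 0, 5], [-0.003, 0.003, 0, 0, 0, 0.7, 5], [0, 0, 0, 0, 0, 0.8, 5], [0, 0, 0, 0, 0, 0, 5], [0, 0, 0, 0, 0, 0, 5]]

```text
time_s: 21.0
tcp_pos: [0.6361, 0.0121, 0.0573]
orientation: [3.139, -0.004, 0.415]
wrist_force: [-0.4, 0.0, 0.3]
gripper_width: 0.0498
```

```bash
python3 - <<'E'
from h import *
st()
plan([(634.2,12.3,54,23.8,1)],5)
E
```

```text
t 21.0 [636.1  12.1  57.3] [179.86  -0.22  23.78] F [-0.4  0.   0.3] w 49.8
[[[0.002, -0.004, 0, -0.17, -0.1, 0.33, 5], [0, 0, 0, 0, 0, 0, 5], [0, 0, 0, 0, 0, 0, 5], [0, 0, 0, 0, 0, 0, 5], [0, 0, 0, 0, 0, 0, 5]]]
```

Request:
drive_tool:
  targets:
    - [[0.002, -0.004, 0, -0.17, -0.1, 0.2, 5], [0, 0, 0, 0, 0, 0, 3], [0, 0, 0, 0, 0, 0, 1], [0, 0, 0, 0, 0, 0, 1], [0, 0, 0, 0, 0, 0, 1]]

```text
time_s: 21.62
tcp_pos: [0.6344, 0.0125, 0.0557]
orientation: [3.141, -0.0, 0.415]
wrist_force: [-0.1, -0.6, -1.5]
gripper_width: 0.0168
```

Request:
drive_tool:
  targets:
    - [[0, 0, 0, 0, 0, 0, 1], [0, 0, 0, 0, 0, 0, 1], [0, 0, 0, 0, 0, 0, 1], [0, 0, 0, 0, 0, 0, 1], [0, 0, 0, 0, 0, 0, 1]]

```text
time_s: 22.25
tcp_pos: [0.6344, 0.0125, 0.0557]
orientation: [3.141, -0.0, 0.415]
wrist_force: [-0.2, -0.1, 0.2]
gripper_width: 0.017
```

Request:
drive_tool:
  targets:
    - [[0, 0, 0, 0, 0, -1, 1], [0, 0, 0, 0, 0, -4, 1], [0, 0, 0, 0, 0, -5, 1], [0, 0, 0, 0, 0, -5, 1], [0, 0, 0, 0, 0, 0, 1]]

```text
time_s: 22.88
tcp_pos: [0.634, 0.0128, 0.2125]
orientation: [3.141, -0.001, 0.416]
wrist_force: [0.6, 0.1, -0.5]
gripper_width: 0.0167
```

```bash
python3 - <<'E'
from h import *
st()
im,d,m,C=grab('wrist'); P=cloud(d,m,C); cv2.imwrite('pics/w7.png',im[...,::-1])
o=robot.get_obs(); M=R.from_euler('xyz',o['orientation']).as_matrix(); T=(P-o['tcp_pos'])@M
for z in (.018,.024,.028,.032): print(z,rect(T,(d>0)&(abs(T[...,1])<.03)&(T[...,0]<.035),(0,0),z,.05,.004))
plan([(469.1,-140.1,210,18.4,6)],1)
E
```

```text
t 22.88 [634.   12.8 212.5] [ 1.7999e+02 -3.0000e-02  2.3820e+01] F [ 0.6  0.1 -0.5] w 16.7
0.018 (428, 10.9, -1.5, 33.3, 4.9, 86.2, 16.9)
0.024 (3604, 12.2, 0.3, 44.0, 22.5, 90.0, 25.5)
0.028 (3650, 12.2, 0.3, 44.0, 22.6, 90.0, 25.6)
0.032 (219, 22.2, 1.9, 13.0, 44.6, 17.1, 29.2)
[[[0, 0, 0.016, -3.52, 1.23, 0.01, 1], [0, 0.001, 0.015, -3.51, 1.28, 0, 1], [0, 0, 0.016, -3.48, 1.33, 0.01, 1], [-0.001, 0.001, 0.016, -3.47, 1.39, 0, 1], [0.0, 0, 0.016, -3.44, 1.45, 0, 1]]]
[[[0.0, 0.001, 0.015, -3.42, 1.5, 0.01, 1], [0, 0, 0, 0, 0, 0, 1], [0, 0, 0, 0, 0, 0, 1], [0, 0, 0, 0, 0, 0, 1], [0, 0, 0, 0, 0, 0, 1]]]
```

View pics/w7.png

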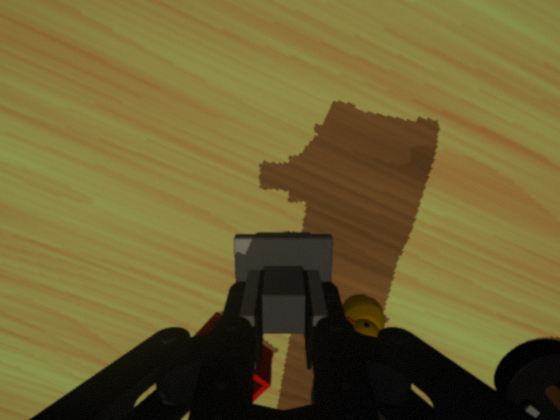

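The stopper is gripped square, its flange at (235–332, 235–280). Carrying it to the stack.

Request:
drive_tool:
  targets:
    - [[0, 0, 0.016, -3.5, 1.2, 0, 1], [0, 0, 0.015, -3.5, 1.3, 0, 1], [0, 0, 0.016, -3.5, 1.3, 0, 1], [0, 0, 0.016, -3.5, 1.4, 0, 1], [0, 0, 0.016, -3.4, 1.4, 0, 1]]

```text
time_s: 23.55
tcp_pos: [0.4899, -0.1148, 0.2042]
orientation: [-3.134, 0.01, 0.338]
wrist_force: [0.4, -0.2, -0.5]
gripper_width: 0.0167
```

```bash
python3 - <<'E'
from h import *
st()
plan([(469.1,-140.1,200,18.4,2)],1)
E
```

```text
t 23.55 [ 489.9 -114.8  204.2] [-179.59    0.59   19.39] F [ 0.4 -0.2 -0.5] w 16.7
[[[-0.004, 0.005, 0.009, -1.4, 0.85, 0.22, 1], [-0.003, 0.005, 0.008, -1.39, 0.86, 0.21, 1], [0, 0, 0, 0, 0, 0, 1], [0, 0, 0, 0, 0, 0, 1], [0, 0, 0, 0, 0, 0, 1]]]
```

Request:
drive_tool:
  targets:
    - [[-0.004, 0.005, 0.009, -1.3, 0.8, 0.2, 1], [-0.003, 0.005, 0.008, -1.2, 0.7, 0.2, 1], [0, 0, 0, 0, 0, 0, 1], [0, 0, 0, 0, 0, 1.0, 1], [0, 0, 0, 0, 0, 0, 1]]

```text
time_s: 24.18
tcp_pos: [0.4694, -0.1375, 0.1871]
orientation: [-3.14, 0.002, 0.32]
wrist_force: [-0.6, 0.3, -0.3]
gripper_width: 0.0172
```

```bash
python3 - <<'E'
from h import *
st()
im,d,m,C=grab('wrist'); P=cloud(d,m,C)
print(rect(P,(d>0),(.4691,-.1401),.105,.04,.005),rect(P,(d>0),(.4691,-.1401),.078,.05,.005))
plan([(469.1,-140.1,172,18.4,1)],1)
E
```

```text
t 24.18 [ 469.4 -137.5  187.1] [-1.7989e+02  1.3000e-01  1.8360e+01] F [-0.6  0.3 -0.3] w 17.2
(1161, 480.8, -136.2, 19.5, 44.0, 18.3, 105.3) (1784, 479.7, -138.3, 39.1, 60.2, 17.4, 77.4)
[[[-0.002, 0.002, -0.001, -0.14, 0.23, 1.57, 1], [0, 0, 0, 0, 0, 0, 1], [0, 0, 0, 0, 0, 0, 1], [0, 0, 0, 0, 0, 0, 1], [0, 0, 0, 0, 0, 0, 1]]]
```

Request:
drive_tool:
  targets:
    - [[-0.001, 0.001, 0, -0.13, 0.23, 0.5, 1], [0, 0, 0, 0, 0, 0, 1], [0, 0, 0, 0, 0, 0.6, 1], [0, 0, 0, 0, 0, 0, 1], [0, 0, 0, 0, 0, 0, 1]]

```text
time_s: 24.85
tcp_pos: [0.4699, -0.1396, 0.176]
orientation: [-3.141, 0.0, 0.322]
wrist_force: [-0.3, 0.7, -0.4]
gripper_width: 0.0166
```

```bash
python3 - <<'E'
from h import *
st()
plan([(469.1,-140.1,168,18.4,1)],1)
E
```

```text
t 24.85 [ 469.9 -139.6  176. ] [-179.96    0.     18.45] F [-0.3  0.7 -0.4] w 16.6
[[[-0.001, 0, 0.001, -0.09, 0.03, 0.8, 1], [0, 0, 0, 0, 0, 0, 1], [0, 0, 0, 0, 0, 0, 1], [0, 0, 0, 0, 0, 0, 1], [0, 0, 0, 0, 0, 0, 1]]]
```

Aligned to within 1 mm against about 2.5 mm of play. Inserting; home is at TCP z ≈ 139.7 mm.

Request:
drive_tool:
  targets:
    - [[0, 0, 0, -0.09, 0.03, 0.8, 1], [0, 0, 0, 0, 0, 0.7, 1], [0, 0, 0, 0, 0, 0.7, 1], [0, 0, 0, 0, 0, 0.7, 1], [0, 0, 0, 0, 0, 0.3, 1]]

```text
time_s: 25.48
tcp_pos: [0.4689, -0.1402, 0.1416]
orientation: [-3.141, 0.0, 0.322]
wrist_force: [-0.8, -0.1, 0.3]
gripper_width: 0.0167
```

Request:
drive_tool:
  targets:
    - [[0, 0, 0, 0, 0, 0.3, 1], [0, 0, 0, 0, 0, 0.2, 1], [0, 0, 0, 0, 0, 0, 1], [0, 0, 0, 0, 0, 0, 1], [0, 0, 0, 0, 0, 0, 1]]

```text
time_s: 26.1
tcp_pos: [0.4711, -0.1405, 0.1405]
orientation: [3.139, -0.003, 0.322]
wrist_force: [0.5, -0.1, -0.5]
gripper_width: 0.0167
```

Request:
drive_tool:
  targets:
    - [[0, 0, 0, -0.1, 0, 0, 1], [0, 0, 0, 0, 0, 0, 1], [0, 0, 0, 0, 0, 0.2, 1], [0, 0, 0, 0, 0, 0.2, 1], [0, 0, 0, 0, 0, 0.2, 1]]

```text
time_s: 26.72
tcp_pos: [0.4718, -0.1409, 0.1397]
orientation: [3.136, -0.005, 0.322]
wrist_force: [-9.6, 3.3, 24.6]
gripper_width: 0.0167
```

```bash
python3 - <<'E'
from h import *
st()
for n in('top','scene'):
    im,d,m,C=grab(n); P=cloud(d,m,C); print(n,[rect(P,d>0,(.469,-.1405),z,r,.006) for z,r in ((.112,.04),(.078,.05),(.05,.06))])
E
```

```text
t 26.73 [ 471.8 -140.9  139.7] [179.69  -0.3   18.43] F [-9.6  3.3 24.6] w 16.7
top [(68, 468.7, -130.5, 43.6, 25.1, 17.4, 111.5), (95, 467.1, -131.6, 60.1, 41.0, 18.1, 76.7), (161, 464.1, -129.1, 77.7, 53.0, 18.2, 48.8)]
scene [(201, 473.6, -141.2, 45.6, 46.0, 19.9, 111.9), (252, 471.7, -141.8, 62.0, 64.3, 17.8, 77.2), (333, 470.0, -141.8, 79.2, 81.7, 18.8, 49.6)]
```

Home: a 24.6 N reaction at TCP z 139.7 mm, exactly the predicted height, and the flange top reads about 112. Releasing and retreating.

Request:
drive_tool:
  targets:
    - [[0, 0, 0, 0, 0, -0.02, 1], [0, 0, 0, 0, 0, 0, 1], [0, 0, 0, 0, 0, 0, 5], [0, 0, 0, 0, 0, 0, 5], [0, 0, 0, 0, 0, 0, 5]]

```text
time_s: 27.45
tcp_pos: [0.4717, -0.1409, 0.14]
orientation: [3.136, -0.005, 0.322]
wrist_force: [-0.8, -0.7, 0.0]
gripper_width: 0.0498
```

Request:
drive_tool:
  targets:
    - [[0, 0, 0, 0, 0, -1.5, 5], [0, 0, 0, 0, 0, -4, 5], [0, 0, 0, 0, 0, -5, 5], [0, 0, 0, 0, 0, -1, 5], [0, 0, 0, -1, 0, 0, 5]]

```text
time_s: 28.08
tcp_pos: [0.4613, -0.1431, 0.2612]
orientation: [3.136, -0.006, 0.323]
wrist_force: [-0.5, -0.4, -0.8]
gripper_width: 0.05
```

```bash
python3 - <<'E'
from h import *
st()
for n in('wrist','scene'):
    im,d,m,C=grab(n); P=cloud(d,m,C); print(n,[rect(P,d>0,(.469,-.1405),z,r,.006) for z,r in ((.138,.025),(.112,.04),(.078,.05),(.05,.06))])
    if n=='scene':
        for k,c in {'duck1':(.58,.318),'duck2':(.538,-.109),'cherry':(.575,-.013)}.items():
            M=(d>0)&(P[...,2]>.012)&(np.hypot(P[...,0]-c[0],P[...,1]-c[1])<.045); q=im[M].astype(int)
            Q=P[M][q[:,0]-q[:,2]>.45*q[:,0]]; print(k,len(Q),np.median(Q,0).round(3),Q[:,2].max().round(3))
        cv2.imwrite('pics/f.png',cv2.resize(im[120:300,140:420],(784,504),interpolation=cv2.INTER_CUBIC)[...,::-1])
E
```

```text
t 28.07 [ 461.3 -143.1  261.2] [179.69  -0.36  18.52] F [-0.5 -0.4 -0.8] w 50.0
wrist [(688, 471.8, -141.5, 18.4, 17.7, 18.4, 137.5), (2406, 471.8, -140.6, 44.2, 45.9, 19.2, 111.6), (1259, 469.6, -141.6, 60.0, 60.0, 18.1, 77.4), (1708, 467.7, -142.2, 77.7, 78.2, 18.1, 49.5)]
scene [(63, 474.3, -141.8, 20.5, 19.3, 16.7, 137.3), (220, 474.2, -142.1, 47.2, 47.9, 17.8, 112.0), (260, 472.1, -140.0, 61.8, 64.5, 16.6, 77.1), (337, 469.5, -142.1, 81.1, 82.4, 17.9, 49.6)]
duck1 315 [0.595 0.31  0.036] 0.071
duck2 538 [ 0.554 -0.119  0.04 ] 0.527
cherry 189 [ 0.584 -0.023  0.027] 0.057
```

View pics/f.png

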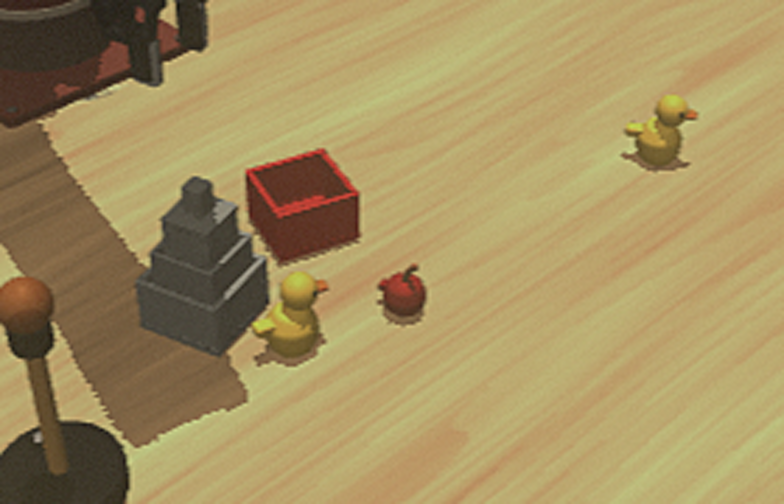

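The view shows the stack upright at (203,265). The ducks at (293,318) and (660,132), the cherry at (403,293) and the lamp are all undisturbed. Levels read 49.5 / 77.4 / 111.6 / 137.5 mm against 50 / 78 / 112 / 138 nominal. Handing in.

```bash
python3 -c "
from workcell import robot
print(robot.finish_job())"
```

```text
the job is handed in; nothing more can be done
None
```

The boxes are packed and the job is handed in. The medium box stands in the large one, the small in the medium, and the stopper is pushed home. They make one upright stack, finished in about 28 s of robot time, and the gripper has let go and moved clear above it.

- **Stack heights:** In the last wrist view the large rim, medium rim, flange top and grip top read 49.5, 77.4, 111.6 and 137.5 mm. The values when fully seated are 50, 78, 112 and 138 mm.
- **Stopper:** It met a firm 24.6 N stop at exactly the height expected for fully home.
- **Ducks, cherry and lamp:** In the final scene image all stood upright where they were. Duck1 and the cherry measured the same as before. Duck2's median also held to within about 4 mm, but its height reading of 0.527 m was clearly wrong: its mask had picked up part of the arm. I relied on the image for duck2, which shows it standing.
- **Camera agreement:** The scene camera places the stack 2–3 mm farther out in x than the wrist camera, much like the offset it showed from the start. No other check disagreed.

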